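# Slide a petri dish under the viewing bridge and press its lamp button

### The job

With the fingertips, push the petri dish that lies in front of the viewing bridge's open mouth flat along the worktop, gently, under the low deck until it is fully home against both stop pins and so centred below the sight hole. Then press the lamp button on top of the bridge's housing fully down and let it go. Never lift, carry or tip the dish, and leave the other dish and the two bottles where they are.

Things in the scene. Friction and masses are not known exactly. Their poses are not given: they have to be found in the camera images.
- bridge: Fixed viewing bridge: grey legs, bare metal deck with a round 40 mm sight hole in a black ring (50 mm across, top at z 30 mm), white housing behind. Origin on the worktop below the hole's centre; +x is the way the dish goes in, mouth open to -x. Deck x -30 to +50, y -65 to +65, z 19 to 24 mm. Housing x +50 to +82 mm, 40 mm high.
- mouth (a point): Middle of the lower front edge of the deck, above the mouth, 30 mm before the bridge's origin and 19 mm above the worktop. The opening is 104 mm wide between the legs, whose rounded noses reach 6 mm farther out than this edge.
- stop_pins (a point): On the worktop midway between the two stop pins (round, 10 mm thick, 56 mm apart, under the deck), 42 mm beyond the bridge's origin. A dish that touches both pins is centred below the sight hole, and its near edge sticks 15 mm out in front of the deck.
- sight (a point): The point on the worktop below the centre of the sight hole (the bridge's origin): where the dish's centre must end. Axes as the bridge's.
- dish: Closed, flat round petri dish, loose, 91 mm in diameter, 15 mm high, about 40 g, lying on the worktop in front of the bridge's mouth and up to 35 mm to one side of its centre line. Origin at the centre of its underside. It slides easily, and only friction holds it.
- lamp_top (a point): Centre of the top of the round grey lamp button (24 mm across) on the housing, 66 mm behind the bridge's origin. It is pressed straight down, about 4 N for the full travel of 6 mm, and springs back.
- lamp (a joint): Travel of the lamp button in m: 0 released, 0.006 fully down.
- spare_dish: Another closed petri dish of the same size, behind the bridge: leave alone. Origin at the centre of its underside.
- bottle: Small white bottle with a blue cap, 46 mm across, 96 mm high, beside the bridge: leave alone. Origin at the centre of its underside.
- dropper: Dropper bottle with a black cap, 32 mm across, 76 mm high, beside the bridge: leave alone. Origin at the centre of its underside.
Not all that is in view belongs to the job. Leave any green or purple look-alike of the dish alone. There is more than one size of the bridge; the job needs the larger.

How it is judged:
By the outcome, as a careful person would: the job done as asked, in the order asked, and still so for the second after the job is handed in, with the robot touching nothing.
It also fails if it takes over 51 s, if anything falls off the work surface, if the arm or the gripper's body presses on something with over 40 N, if the wrist force passes 120 N, or if a joint passes its speed limit or range.

### The arm

A 6-joint arm with a two-finger parallel gripper is mounted at the origin on a cart in front of the work surface, level with it; the furniture and walls round the work are solid. World frame = base frame: x ahead of the robot, y to its left, z up, the work surface at z = 0. Lengths are in mm, angles in rad, forces in N, time in s.
With the tool pointing down it reaches from about 275 to 1000 mm from the base axis. Payload 8.4 kg.
Tool frame: the origin (TCP) lies midway between the tips of the shut fingers; the grasp point (between the pads) lies 19 mm behind it; z points along the fingers, y is the direction in which the jaws open and shut (so a half turn about z gives the same grasp; the last joint's range is limited). The gripper opens to 85 mm and grips with 20 to 120 N. Pads are 22 mm wide; open, the fingers measure 114 mm over their backs; the gripper's body (76 mm by 85 mm) begins 54 mm behind the grasp point. The pads swing forward as they close: fully open they stand 13 mm farther back than shut.
Start: joints at [1.186, 0.353, 1.633, -0, 1.155, -0.002], TCP at [233.448, 579.767, 231.281] pointing down, gripper open.
Joint ranges: [-2.63, 2.63], [-0.92, 2.1], [0.06, 2.66], [-1.3, 4.44], [0, 2.69], [-3.02, 3.02]. Speed limits (rad/s): [2.22, 2.22, 2.79, 3.14, 3.14, 3.14].

### API

Orientations are given as [roll, pitch, yaw] about the fixed x, y, z axes, in that order (R = Rz(yaw) Ry(pitch) Rx(roll)).
In Python, from rig import * gives the robot as it stands.
- The arm moves only by the tool play_rows, never from a script. Its argument "moves" is a list of rows, each a list of 3 entries, a list of its own where there are three numbers: the shift along the tool's x, y, z in m, then the turn, a rotation vector about the tool's x, y, z in rad, then the opening in per cent of the stroke, from 0 (shut) to 100 (fully open). In form: [[[x, y, z], [rx, ry, rz], fingers], ...]. A call has 1 to 20 rows; each row shifts and turns the commanded pose from where the row before left it, along the tool's axes as they then stand; what a row does not reach is not made up. A row lasts 1/10 s, in which the tool goes at most 50 mm and 8.59 degrees, less where a joint would pass 70% of its speed; a pose out of reach is approached as far as the arm can. A call is refused whole if a number of a shift passes 0.05 or a number of a turn 0.15, either way. A call with a gripper value outside its range is refused whole. The fingers move at their own pace and stop on an object; "squeeze" is the grip in N (left out, the last holds). Time passes only in rows, so rows that do not move let the fingers close. It gives the time, the measured TCP pose, the force and the opening at its end, in the units of the state.
- sense(): the state, without advancing time (a new reading comes with each control period).
- grab_frame(name): name is "scene" or "side" or "wrist"; returns a dict with "pixels" (480x640x3 uint8, red, green, blue), "intrinsics" (3x3 intrinsics, pixels), "R" (3x3) and "t" (3): a world point X has camera coordinates R X + t. Camera axes: x right, y down, z forward; pixel columns grow to the right and rows downward; lengths in mm; the calibration is good to about 2 mm. A picture is of the moment at which its call begins. There is no depth.
- sign_off(): hands the job in, once; it reports no verdict.
The state is a dict: "clock": time; "qpos": joint angles; "qvel": joint speeds; "joint_efforts": joint torques, N m; "eef_pos": TCP position; "tcp_rot": TCP orientation; "contact_force": force on the tool from outside, world axes, zero at the start; "wrist_torque": the same for the moment, N m; "opening": opening from 0.0 (shut) to 1.0 (fully open).
Only numpy, scipy, OpenCV 4.12 (cv2) and the standard library are available. Lean on these libraries where they do the work, as an engineer would, in place of code of your own. Each camera call takes 0.05 s, during which the arm holds its last target. There are 200 camera calls.

## Working session

There is one attempt and no reset: what is moved stays moved. The work goes in short steps, Python scripts to look and compute and a tool call to move; the robot and the scene stay as the last step left them, time stands still between calls to the robot, and variables do not carry over. Pictures are saved under pics/ and viewed, about 8 in all and at most 12, crops included, and the job is handed in when it is done.

Besides the shell and the picture viewer there is one more tool, called after "Call:" as name(argument=value, ...), one argument or row to a line, values as JSON. play_rows: Moves the arm, as the interface text tells. Its arguments: {"type":"object","properties":{"moves":{"type":"array"},"squeeze":{"type":"number"}},"required":["moves"]}

```bash
mkdir -p pics
cat > h.py <<'E'
from rig import *
import numpy as np, cv2
def snap(n,f):
    g=grab_frame(n); cv2.imwrite(f'pics/{f}.png',cv2.cvtColor(g['pixels'],cv2.COLOR_RGB2BGR)); np.savez(f'pics/{f}.npz',**{k:np.array(g[k]) for k in g}); return g
def load(f): return dict(np.load(f'pics/{f}.npz'))
def ray(g,u,v,z):
    R=np.array(g['R']);t=np.array(g['t']);c=-R.T@t
    d=R.T@np.linalg.inv(np.array(g['intrinsics']))@np.array([u,v,1.])
    return c+d*(z-c[2])/d[2]
def proj(g,X):
    p=np.array(g['intrinsics'])@(np.array(g['R'])@np.array(X,float)+np.array(g['t'])); return p[:2]/p[2]
E
python3 - <<'E'
from h import *
a=snap('scene','s0');b=snap('side','d0')
for g in(a,b): print(-np.array(g['R']).T@np.array(g['t']))
print(sense())
E
```

```text
[-110.47804632 -610.85409162  456.98092664]
[ 99.85742835 -90.72646624 765.71192798]
{'clock': 0.1, 'qpos': array([ 1.18560305e+00,  3.53589565e-01,  1.63409745e+00, -4.72590891e-05,
        1.15519116e+00, -2.42494049e-03]), 'qvel': array([-4.41238341e-04, -2.03342566e-03, -2.46627458e-03, -1.00137802e-03,
        9.03055108e-04, -3.02287654e-07]), 'joint_efforts': array([-1.39259711e-03, -6.06354904e+01, -3.42816639e+01,  3.94667850e-06,
        3.95844720e-03,  2.87200578e-05]), 'eef_pos': array([233.29120809, 579.34524577, 230.61396062]), 'tcp_rot': array([-3.14030704e+00,  4.00940431e-05,  2.75884346e+00]), 'contact_force': array([-1.02952678, -0.0246052 , -0.76911446]), 'wrist_torque': array([ 0.03889766,  0.00579141, -0.02982484]), 'opening': 1.0012770866802063}
```

View pics/s0.png

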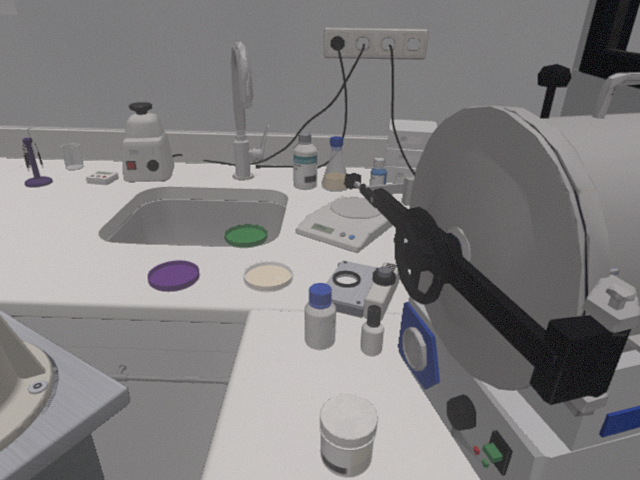

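View pics/d0.png

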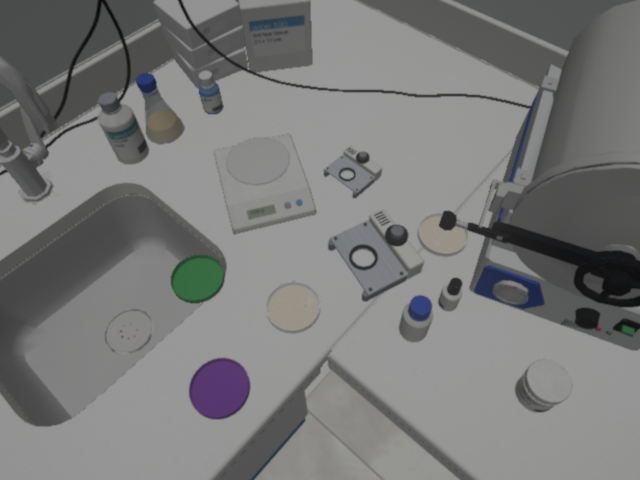

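Large bridge: ring at side (363,258), lamp button (397,235). The small bridge at (350,172) is a decoy. The cream dish at (293,307) lies before the larger bridge's mouth, so it's the one to push. The cream dish at (442,234) behind the bridge is the spare, and the green (198,278) and purple (220,388) dishes are look-alikes.

Run:
```python
from h import *
b=load('d0');a=load('s0')
im=b['pixels'];hsv=cv2.cvtColor(im,cv2.COLOR_RGB2HSV)
def comps(m,lo,hi,box):
    x0,y0,x1,y1=box;k=np.zeros_like(m);k[y0:y1,x0:x1]=m[y0:y1,x0:x1]
    cs,_=cv2.findContours(k,cv2.RETR_EXTERNAL,cv2.CHAIN_APPROX_NONE)
    return [(cv2.contourArea(c),cv2.fitEllipse(c)) for c in cs if lo<cv2.contourArea(c)<hi]
dish=comps(((hsv[...,1]>25)&(hsv[...,0]<35)).astype(np.uint8),500,9000,(255,270,335,345))
dark=(hsv[...,2]<70).astype(np.uint8)
ring=comps(dark,200,2000,(340,235,385,280)); lamp=comps((hsv[...,2]<110).astype(np.uint8),150,1500,(380,220,412,250))
for n,l,z in(('dish',dish,13),('ring',ring,30),('lamp',lamp,46)):
    for A,e in l: print(n,A,e,ray(b,*e[0],z))
cv2.imwrite('pics/c0.png',cv2.cvtColor(cv2.resize(im[190:360,240:480],None,fx=3.3,fy=3.3,interpolation=cv2.INTER_CUBIC),cv2.COLOR_RGB2BGR))
```

```text
dish 1542.5 ((292.78656005859375, 307.12103271484375), (41.61384582519531, 47.28824234008789), 82.93907928466797) [ 459.10262814 -149.93744642   13.        ]
ring 498.5 ((362.9725341796875, 256.897216796875), (23.749481201171875, 26.815996170043945), 93.54219818115234) [ 503.04190416 -290.20267628   30.        ]
lamp 427.5 ((394.291015625, 235.97789001464844), (22.139629364013672, 26.73300552368164), 74.91355895996094) [ 516.26382464 -352.26531236   46.        ]
```

View pics/c0.png

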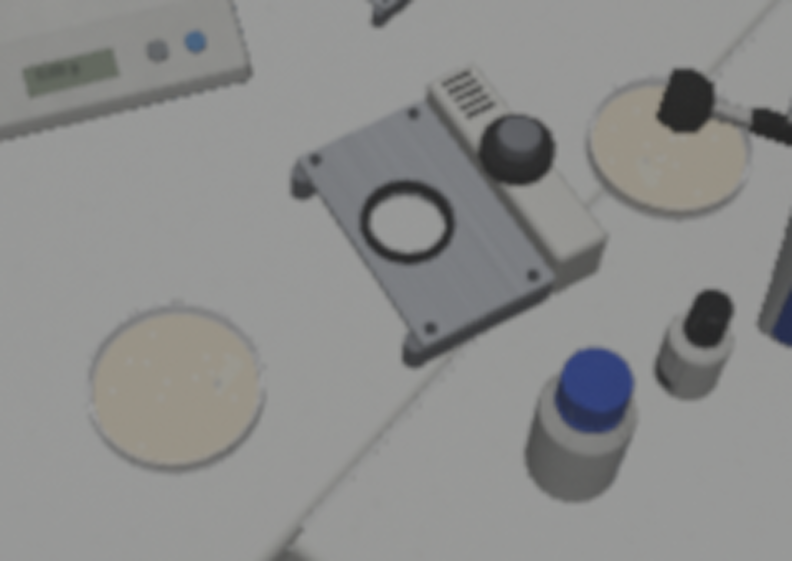

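```bash
cat >> h.py <<'E'
def bridge():
    b=load('d0'); P=[ray(b,240+u/3.3,190+v/3.3,24)[:2] for u,v in((315,160),(413,114),(532,275),(430,328))]
    return np.array(P)
E
python3 - <<'E'
from h import *
b=load('d0');a=load('s0')
P=bridge();print(P.round(1)); c=P.mean(0)
# +y of bridge: rows left/right
y1=P[0]-P[3];y2=P[1]-P[2];x1=P[1]-P[0];x2=P[2]-P[3]
print('lens',[np.linalg.norm(v).round(1) for v in(y1,y2,x1,x2)])
for v in(y1+y2,): yaw=np.arctan2(v[1],v[0])-np.pi/2; print('yaw from y',np.degrees(yaw))
v=x1+x2;print('yaw from x',np.degrees(np.arctan2(v[1],v[0])))
o=ray(b,362.97,256.9,30)[:2]; ex=np.array([np.cos(yaw),np.sin(yaw)]);ey=np.array([-ex[1],ex[0]])
loc=lambda p:((p[:2]-o)@ex,(p[:2]-o)@ey)
d=ray(b,292.8,307.1,14);print('o',o,'dish loc',np.round(loc(d),1),'screws',[np.round(loc(p),1) for p in P])
print('pred lamp xy',o+66*ex)
for z in(44,48,52,56,60): print(z,np.round(loc(ray(b,240+521/3.3,190+139/3.3,z)),1))
for z in(30,):print('scene ring', ray(a,346.5,279,30), proj(a,[*o,30]), 'dish in scene',ray(a,268,276,14))
print('tap base',ray(b,38,192,0),ray(a,242,178,0)); 
p=ray(a,242,178,0);print('tap top z ~', [ (z,proj(a,[p[0],p[1],z])) for z in(200,250,300,350)])
E
```

```text
[[ 557.9 -259.3]
 [ 569.  -320.1]
 [ 454.9 -341.5]
 [ 443.3 -280.7]]
lens [np.float64(116.6), np.float64(116.1), np.float64(61.9), np.float64(62.0)]
yaw from y -79.40967728870375
yaw from x -79.4447925945751
o [ 503.03808339 -290.19654041] dish loc [-146.1  -17.8] screws [array([-20.3,  59.6]), array([41.6, 59.3]), array([ 41.6, -56.8]), array([-20.4, -57. ])]
pred lamp xy [ 515.16791515 -355.07232311]
44 [74.3  6.3]
48 [72.4  4.2]
52 [70.5  2.2]
56 [68.6  0.2]
60 [66.6 -1.8]
scene ring [ 500.99815212 -293.80265745   30.        ] [345.25960154 277.88100425] dish in scene [ 454.26293986 -157.60092418   14.        ]
tap base [865.7348732 252.9816842   0.       ] [861.73467017 250.95557845   0.        ]
tap top z ~ [(200, array([237.56230776, 107.72070986])), (250, array([236.34969105,  88.5166197 ])), (300, array([235.0911022 ,  68.58447342])), (350, array([233.78387639,  47.88206848]))]
```

Run:
```python
from h import *
b=load('d0');a=load('s0')
def tri(pa,pb):
    Pa=a['intrinsics']@np.c_[a['R'],a['t']];Pb=b['intrinsics']@np.c_[b['R'],b['t']]
    X=cv2.triangulatePoints(Pa,Pb,np.array(pa,float),np.array(pb,float))[:,0];return (X[:3]/X[3]).round(0)
print('cap',tri((353,181),(448,220)),'hub',tri((422,243),(620,268)))
print('lamp',tri((384,272),(240+521/3.3,190+139/3.3)))
yaw=np.radians(-79.4);ex=np.array([np.cos(yaw),np.sin(yaw)]);ey=np.array([-ex[1],ex[0]])
o=ray(b,362.97,256.9,30)[:2]+.3*ex+.6*ey
s=sense();p=s['eef_pos']; print(o,p,s['tcp_rot'])
# tool at yaw 100.6: tool x=-ex, tool y = (sin,-cos)
ty=np.radians(100.6);tx=np.array([np.cos(ty),np.sin(ty)]);tyv=np.array([np.sin(ty),-np.cos(ty)])
for l in((-230,-17.8),(-146,-17.8),(-60,0),(66,0)):
    w=o+l[0]*ex+l[1]*ey;print(l,w,'tool shift',(w-p[:2])@tx,(w-p[:2])@tyv)
print('turn about tool z',p is None or s['tcp_rot'][2]-ty)
print('head', [np.round(ray(b,*q,0)) for q in((330,360),(410,318))])
```

```text
cap [ 397. -350.  253.] hub [ 262. -497.  265.]
lamp [ 514. -357.   58.]
[ 503.68303001 -290.3810502 ] [233.29120809 579.34524577 230.61396062] [-3.14030704e+00  4.00940431e-05  2.75884346e+00]
(-230, -17.8) [443.87797015 -67.58025394] tool shift -674.6236612301168 87.99035307769303
(-146, -17.8) [ 459.3298836  -150.14682327] tool shift -758.6236612301168 87.99035307769304
(-60, 0) [ 492.64594897 -231.40492925] tool shift -844.6236612301168 105.79035307769306
(66, 0) [ 515.82381915 -355.25478325] tool shift -970.6236612301168 105.79035307769306
turn about tool z 1.003042227937244
head [array([ 358., -180.,    0.]), array([ 384., -330.,    0.])]
```

Call:
play_rows(
  moves=[
    [[0, 0, 0], [0, 0, 0.1433], 60],
    [[0, 0, 0], [0, 0, 0.1433], 60],
    [[0, 0, 0], [0, 0, 0.1433], 60],
    [[0, 0, 0], [0, 0, 0.1433], 60],
    [[0, 0, 0], [0, 0, 0.1433], 60],
    [[0, 0, 0], [0, 0, 0.1433], 60],
    [[0, 0, 0], [0, 0, 0.1433], 60],
  ],
)

```text
clock: 0.8
eef_pos: [233.3, 579.5, 230.9]
tcp_rot: [-3.141, 0.001, 1.75]
contact_force: [-0.0, 0.9, 0.0]
opening: 0.601
```

Call:
play_rows(
  moves=[
    [[-0.04, 0.0055, 0], [0, 0, 0], 60],
    [[-0.04, 0.0055, 0], [0, 0, 0], 60],
    [[-0.04, 0.0055, 0], [0, 0, 0], 60],
    [[-0.04, 0.0055, 0], [0, 0, 0], 60],
    [[-0.04, 0.0055, 0], [0, 0, 0], 60],
    [[-0.04, 0.0055, 0], [0, 0, 0], 60],
    [[-0.04, 0.0055, 0], [0, 0, 0], 60],
    [[-0.04, 0.0055, 0], [0, 0, 0], 60],
    [[-0.04, 0.0055, 0], [0, 0, 0], 60],
    [[-0.04, 0.0055, 0], [0, 0, 0], 60],
    [[-0.04, 0.0055, 0], [0, 0, 0], 60],
    [[-0.04, 0.0055, 0], [0, 0, 0], 60],
    [[-0.04, 0.0055, 0], [0, 0, 0], 60],
    [[-0.04, 0.0055, 0], [0, 0, 0], 60],
    [[-0.04, 0.0055, 0], [0, 0, 0], 60],
    [[-0.04, 0.0055, 0], [0, 0, 0], 60],
    [[-0.035, 0, 0], [0, 0, 0], 60],
    [[0, 0, 0], [0, 0, 0], 60],
    [[0, 0, 0], [0, 0, 0], 60],
  ],
)

```text
clock: 2.7
eef_pos: [443.7, -68.0, 230.9]
tcp_rot: [-3.141, -0.001, 1.753]
contact_force: [-0.3, 1.3, 0.4]
opening: 0.599
```

```bash
cat >> h.py <<'E'
O=np.array([503.7,-290.4]);YW=np.radians(-79.4);EX=np.array([np.cos(YW),np.sin(YW)]);EY=np.array([-EX[1],EX[0]])
loc=lambda p:np.round([(p[:2]-O)@EX,(p[:2]-O)@EY],1)
def st():
    s=sense();print(round(s['clock'],2),'loc',loc(s['eef_pos']),'z',s['eef_pos'][2].round(1),'rot',s['tcp_rot'].round(3),'F',s['contact_force'].round(1),'op',round(s['opening'],3),'q',s['qpos'].round(2));return s
E
python3 - <<'E'
from h import *
st();snap('wrist','w1')
E
```

```text
2.7 loc [-229.6  -18.1] z 230.9 rot [-3.141e+00 -1.000e-03  1.753e+00] F [-0.3  1.3  0.4] op 0.599 q [-0.16  0.07  1.99  0.    1.08 -0.34]
```

View pics/w1.png

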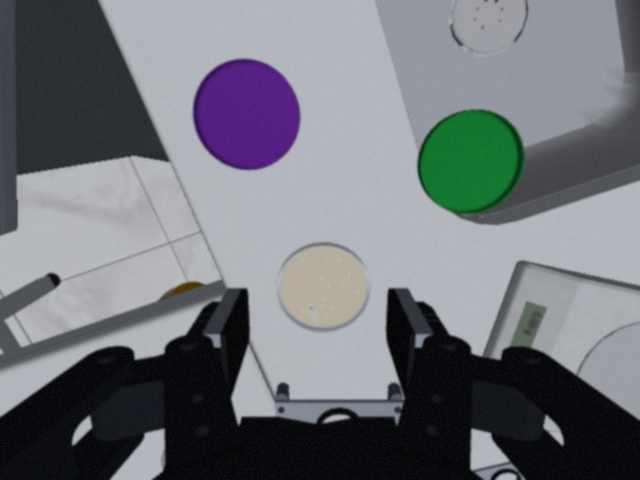

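Wrist view: the dish is at (323,287), straight ahead of the fork, with the bridge's mouth below it (noses at (283,385) and (396,385)). The purple look-alike is at (246,114) and the green one at (470,161), both behind the tool.

Run:
```python
from h import *
w=load('w1');b=load('d0')
hsv=cv2.cvtColor(w['pixels'],cv2.COLOR_RGB2HSV)
m=((hsv[...,1]>30)&(hsv[...,0]<30)).astype(np.uint8);m[:235]=0;m[340:]=0;m[:,:270]=0;m[:,375:]=0
c=max(cv2.findContours(m,0,1)[0],key=cv2.contourArea);e=cv2.fitEllipse(c)
print('dish wrist',e,loc(ray(w,*e[0],14)))
print('dish side',loc(ray(b,292.8,307.1,14)))
print('purple',loc(ray(w,246,114,14)),loc(ray(b,220,388,14)))
print('green',loc(ray(w,470,161,14)))
print('ring wrist edge; front deck corners',loc(ray(w,276,401,24)),loc(ray(w,404,401,24)))
```

```text
dish wrist ((323.7498779296875, 285.0426330566406), (72.86611938476562, 83.2366714477539), 100.12850189208984) [-150.8  -11.8]
dish side [-146.4  -18.4]
purple [-305.5  -77.8] [-303.5  -83.8]
green [-266.1  114.9]
ring wrist edge; front deck corners [-30.9 -59.3] [-30.8  68.4]
```

Call:
play_rows(
  moves=[
    [[0, 0, 0.04], [0, 0, 0], 60],
    [[0, 0, 0.04], [0, 0, 0], 60],
    [[0, 0, 0.04], [0, 0, 0], 60],
    [[0, 0, 0.04], [0, 0, 0], 60],
    [[0, 0, 0.04], [0, 0, 0], 60],
    [[0, 0, 0.015], [0, 0, 0], 60],
    [[0, 0, 0.005], [0, 0, 0], 60],
    [[0, 0, 0], [0, 0, 0], 60],
    [[0, 0, 0], [0, 0, 0], 60],
  ],
)

```text
clock: 3.65
eef_pos: [444.8, -67.2, 12.2]
tcp_rot: [3.14, 0.0, 1.756]
contact_force: [0.1, 0.1, 0.4]
opening: 0.598
```

Run:
```python
from h import *
st();w=snap('wrist','w2')['pixels'];d=snap('side','d2')['pixels']
x=np.vstack([cv2.resize(w[200:],None,fx=1,fy=1),cv2.resize(d[240:380,200:420],(440*640//440,300))])
cv2.imwrite('pics/c2.png',cv2.cvtColor(x,cv2.COLOR_RGB2BGR))
```

```text
3.65 loc [-230.3  -16.8] z 12.2 rot [3.14  0.    1.756] F [0.1 0.1 0.4] op 0.598 q [-0.15  0.44  2.15  0.    0.54 -0.34]
```

View pics/c2.png

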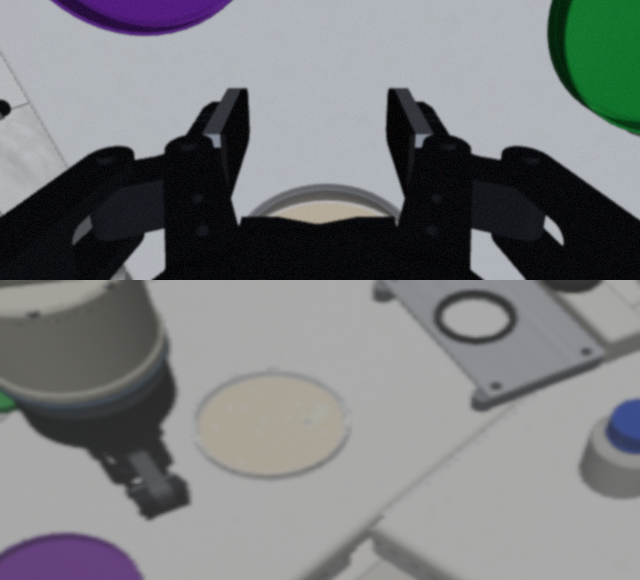

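The wrist image shows the fork tips at columns 248 and 387 (row about 290 in the full frame), with the dish just ahead and slightly right of the fork's middle. In the side crop the fingers are clear of the purple dish.

Run:
```python
from h import *
w=load('w2');s=sense();p=s['eef_pos']
for dz in(0,5,13): print(proj(w,p+[0,0,dz]), [proj(w,[*(p[:2]+k*25.5*EY+11*j*EX),p[2]+dz]).round(0) for k in(-1,1) for j in(-1,1)])
print('cam loc',loc(-w['R'].T@w['t']))
w=load('w1');
print('tcp in w1 frame?',[proj(w,np.array([443.7,-68,230.9+dz])) for dz in(0,5)])
```

```text
[316.93988077 308.72798049] [array([248., 281.]), array([251., 335.]), array([386., 282.]), array([383., 335.])]
[316.95623495 314.66947421] [array([246., 287.]), array([249., 342.]), array([388., 287.]), array([385., 342.])]
[316.98471976 325.01804154] [array([242., 296.]), array([245., 353.]), array([392., 296.]), array([389., 353.])]
cam loc [-297.   -16.9]
tcp in w1 frame? [array([316.53801177, 307.49272604]), array([316.51133924, 313.37536543])]
```

Call:
play_rows(
  moves=[
    [[0, 0.002, 0.004], [0, 0, 0], 60],
    [[0, 0.001, 0.004], [0, 0, 0], 60],
    [[0, 0, 0.002], [0, 0, 0], 60],
    [[0, 0, 0.001], [0, 0, 0], 60],
    [[-0.01, 0, 0], [0, 0, 0], 60],
    [[-0.008, 0, 0], [0, 0, 0], 60],
    [[-0.005, 0, 0], [0, 0, 0], 60],
    [[0, 0, 0], [0, 0, 0], 60],
  ],
)

```text
clock: 4.55
eef_pos: [451.6, -90.5, 0.4]
tcp_rot: [3.141, 0.0, 1.754]
contact_force: [0.4, -0.7, -0.0]
opening: 0.604
```

Call:
play_rows(
  moves=[
    [[-0.003, 0, 0], [0, 0, 0], 60],
    [[-0.003, 0, 0], [0, 0, 0], 60],
    [[-0.003, 0, 0], [0, 0, 0], 60],
    [[-0.003, 0, 0], [0, 0, 0], 60],
    [[-0.003, 0, 0], [0, 0, 0], 60],
    [[-0.004, 0.001, 0], [0, 0, 0], 60],
    [[-0.004, 0.001, 0], [0, 0, 0], 60],
    [[-0.004, 0.0015, 0], [0, 0, 0], 60],
    [[-0.004, 0.0015, 0], [0, 0, 0], 60],
    [[-0.004, 0.0015, 0], [0, 0, 0], 60],
    [[-0.004, 0.0015, 0], [0, 0, 0], 60],
    [[-0.004, 0.0015, 0], [0, 0, 0], 60],
    [[-0.004, 0.0015, 0], [0, 0, 0], 60],
    [[-0.004, 0.0015, 0], [0, 0, 0], 60],
    [[-0.004, 0.0015, 0], [0, 0, 0], 60],
    [[-0.003, 0.001, 0], [0, 0, 0], 60],
    [[-0.002, 0.001, 0], [0, 0, 0], 60],
    [[-0.001, 0, 0], [0, 0, 0], 60],
    [[0, 0, 0], [0, 0, 0], 60],
  ],
)

```text
clock: 6.45
eef_pos: [478.2, -146.7, 0.3]
tcp_rot: [3.142, 0.0, 1.756]
contact_force: [0.7, -1.2, -0.6]
opening: 0.601
```

Run:
```python
from h import *
st();w=snap('wrist','w3')['pixels'];d=snap('side','d3')['pixels']
x=np.vstack([w[200:],cv2.resize(d[210:350,220:440],(640,300))])
cv2.imwrite('pics/c3.png',cv2.cvtColor(x,cv2.COLOR_RGB2BGR))
```

```text
6.45 loc [-145.9    1.4] z 0.3 rot [3.142 0.    1.756] F [ 0.7 -1.2 -0.6] op 0.601 q [-0.3   0.51  2.05 -0.    0.58 -0.49]
```

View pics/c3.png

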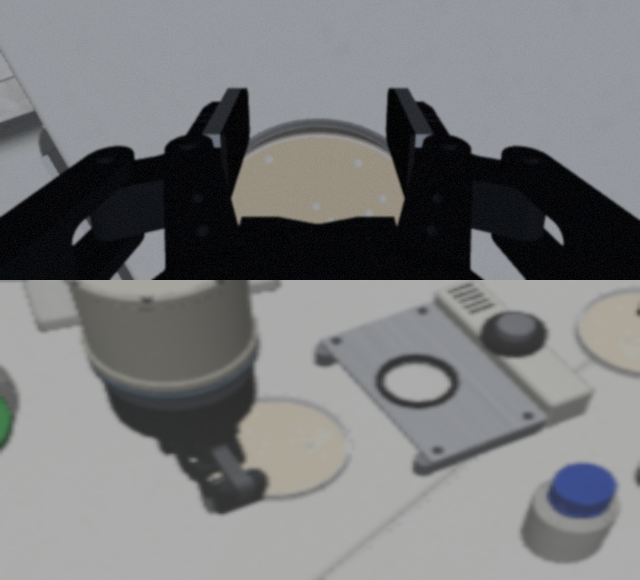

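The dish now sits centred in the fork, with its near rim between the fingertips at wrist columns 248 and 387. In the side view its rim lies ahead of the mouth.

```bash
cat >> h.py <<'E'
from scipy.optimize import least_squares
def dishfit(f,guess):
    g=load(f);hsv=cv2.cvtColor(g['pixels'],cv2.COLOR_RGB2HSV)
    m=((hsv[...,1]>22)&(hsv[...,0]<35)&(hsv[...,2]>90)).astype(np.uint8)
    gp=proj(g,[*(O+guess[0]*EX+guess[1]*EY),14]);yy,xx=np.mgrid[:480,:640];m[np.hypot(xx-gp[0],yy-gp[1])>45]=0
    c=max(cv2.findContours(m,0,1)[0],key=cv2.contourArea)
    q=np.array([loc(ray(g,*p[0],14)) for p in cv2.convexHull(c)])
    r=least_squares(lambda v:np.hypot(q[:,0]-v[0],q[:,1]-v[1])-v[2],[*guess,43],loss='soft_l1',f_scale=1.)
    return r.x.round(1),len(q),np.abs(r.fun).max().round(1)
E
python3 - <<'E'
from h import *
print(dishfit('d0',(-146,-18)),dishfit('d3',(-97,0)))
E
```

```text
(array([-146.3,  -17.8,   39.7]), 28, np.float64(0.8)) (array([-94. ,  -6.2,  35.7]), 20, np.float64(7.5))
```

Run:
```python
import re
s=open('h.py').read()
s=s.replace("    r=least_squares(lambda v:np.hypot(q[:,0]-v[0],q[:,1]-v[1])-v[2],[*guess,43],loss='soft_l1',f_scale=1.)",
"    r=least_squares(lambda v:np.hypot(q[:,0]-v[0],q[:,1]-v[1])-40,guess,loss='cauchy',f_scale=.5)")
open('h.py','w').write(s)
from h import *
print(dishfit('d0',(-146,-18)));r=dishfit('d3',(-97,0));print(r)
```

```text
(array([-146.3,  -17.9]), 28, np.float64(1.2))
(array([-99.2,  -3.7]), 20, np.float64(16.6))
```

Call:
play_rows(
  moves=[
    [[-0.003, 0.0009, 0], [0, 0, 0], 60],
    [[-0.003, 0.0009, 0], [0, 0, 0], 60],
    [[-0.003, 0.0009, 0], [0, 0, 0], 60],
    [[-0.003, 0.0009, 0], [0, 0, 0], 60],
    [[-0.003, 0, 0], [0, 0, 0], 60],
    [[-0.003, 0, 0], [0, 0, 0], 60],
    [[-0.003, 0, 0], [0, 0, 0], 60],
    [[-0.003, 0, 0], [0, 0, 0], 60],
    [[-0.003, 0, 0], [0, 0, 0], 60],
    [[-0.003, 0, 0], [0, 0, 0], 60],
    [[-0.002, 0, 0], [0, 0, 0], 60],
    [[-0.001, 0, 0], [0, 0, 0], 60],
    [[0, 0, 0], [0, 0, 0], 60],
  ],
)

```text
clock: 7.85
eef_pos: [487.8, -178.5, 0.3]
tcp_rot: [3.142, 0.0, 1.756]
contact_force: [0.7, 0.2, 0.3]
opening: 0.595
```

Run:
```python
from h import *
st();d=snap('side','d4')['pixels'];s=snap('scene','s4')['pixels']
print(dishfit('d4',(-66,0)))
x=np.vstack([cv2.resize(s[220:330,220:460],(640,293)),cv2.resize(d[210:330,270:450],(640,300))])
cv2.imwrite('pics/c4.png',cv2.cvtColor(x,cv2.COLOR_RGB2BGR))
```

```text
7.85 loc [-112.9    5. ] z 0.3 rot [3.142 0.    1.756] F [0.7 0.2 0.3] op 0.595 q [-0.35  0.53  2.01 -0.    0.6  -0.54]
(array([-66.5,  -0. ]), 21, np.float64(22.5))
```

View pics/c4.png

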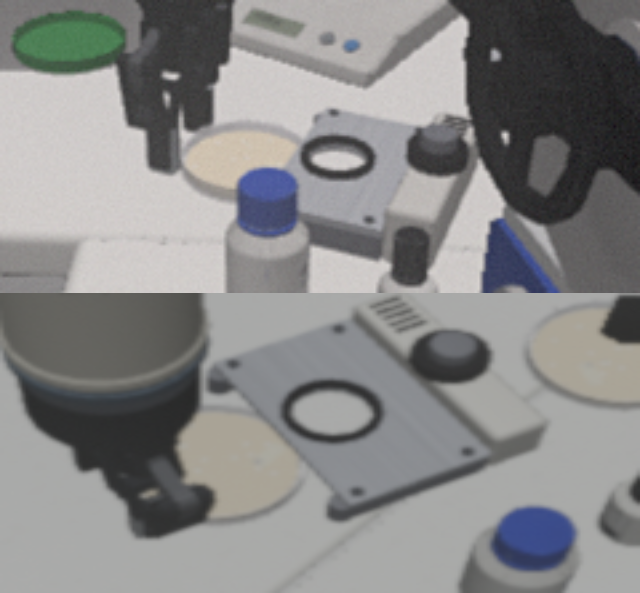

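Scene and side views show the dish entering on the centre line, with the side fit at y ≈ 0 against the deck centre at 0.7. Pushing straight in.

Call:
play_rows(
  moves=[
    [[-0.002, 0, 0], [0, 0, 0], 60],
    [[-0.003, 0, 0], [0, 0, 0], 60],
    [[-0.003, 0, 0], [0, 0, 0], 60],
    [[-0.003, 0, 0], [0, 0, 0], 60],
    [[-0.003, 0, 0], [0, 0, 0], 60],
    [[-0.003, 0, 0], [0, 0, 0], 60],
    [[-0.003, 0, 0], [0, 0, 0], 60],
    [[-0.003, 0, 0], [0, 0, 0], 60],
    [[-0.003, 0, 0], [0, 0, 0], 60],
    [[-0.003, 0, 0], [0, 0, 0], 60],
    [[-0.003, 0, 0], [0, 0, 0], 60],
    [[-0.003, 0, 0], [0, 0, 0], 60],
    [[-0.003, 0, 0], [0, 0, 0], 60],
    [[-0.003, 0, 0], [0, 0, 0], 60],
    [[-0.003, 0, 0], [0, 0, 0], 60],
    [[-0.003, 0, 0], [0, 0, 0], 60],
    [[-0.003, 0, 0], [0, 0, 0], 60],
    [[-0.003, 0, 0], [0, 0, 0], 60],
    [[-0.002, 0, 0], [0, 0, 0], 60],
    [[0, 0, 0], [0, 0, 0], 60],
  ],
)

```text
clock: 9.95
eef_pos: [498.0, -232.8, 0.3]
tcp_rot: [3.141, 0.0, 1.755]
contact_force: [0.1, -0.7, 0.2]
opening: 0.602
```

Call:
play_rows(
  moves=[
    [[-0.002, 0, 0], [0, 0, 0], 60],
    [[-0.002, 0, 0], [0, 0, 0], 60],
    [[-0.001, 0, 0], [0, 0, 0], 60],
    [[-0.001, 0, 0], [0, 0, 0], 60],
    [[0, 0, 0], [0, 0, 0], 60],
  ],
)

```text
clock: 10.45
eef_pos: [499.0, -238.5, 0.3]
tcp_rot: [3.142, 0.0, 1.756]
contact_force: [-0.6, -0.1, 0.4]
opening: 0.598
```

Run:
```python
from h import *
st();d=snap('side','d5')['pixels'];s=snap('scene','s5')['pixels']
x=np.vstack([cv2.resize(s[220:330,220:460],(640,293)),cv2.resize(d[210:330,270:450],(640,300))])
cv2.imwrite('pics/c5.png',cv2.cvtColor(x,cv2.COLOR_RGB2BGR))
```

```text
10.45 loc [-51.9   5. ] z 0.3 rot [3.142 0.    1.756] F [-0.6 -0.1  0.4] op 0.598 q [-0.45  0.56  1.94 -0.    0.64 -0.63]
```

View pics/c5.png

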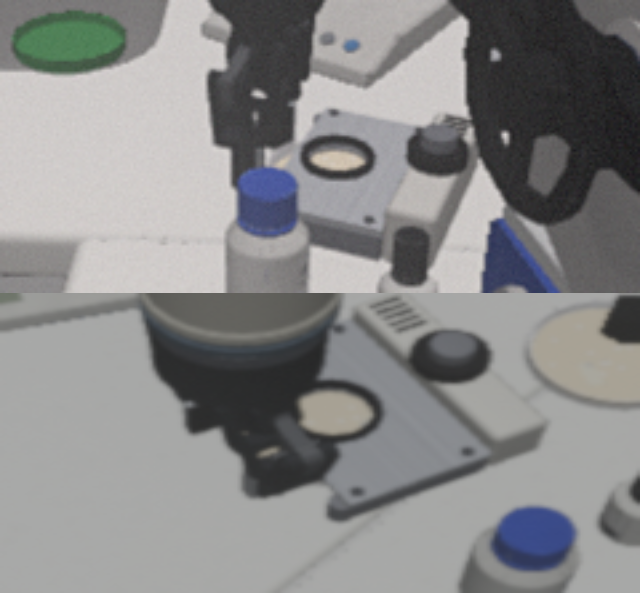

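Cream now shows through the sight hole in both views. No contact force yet, so I'm continuing in small steps.

Call:
play_rows(
  moves=[
    [[-0.001, 0, 0], [0, 0, 0], 60],
    [[-0.001, 0, 0], [0, 0, 0], 60],
    [[0, 0, 0], [0, 0, 0], 60],
  ],
)

```text
clock: 10.85
eef_pos: [499.4, -240.4, 0.3]
tcp_rot: [3.142, 0.0, 1.756]
contact_force: [-0.4, -0.1, -1.0]
opening: 0.601
```

Call:
play_rows(
  moves=[
    [[-0.001, 0, 0], [0, 0, 0], 60],
    [[0, 0, 0], [0, 0, 0], 60],
  ],
)

```text
clock: 11.05
eef_pos: [499.6, -241.4, 0.3]
tcp_rot: [3.142, 0.0, 1.756]
contact_force: [-0.3, 0.7, -0.3]
opening: 0.597
```

Call:
play_rows(
  moves=[
    [[-0.001, 0, 0], [0, 0, 0], 60],
    [[0, 0, 0], [0, 0, 0], 60],
  ],
)

```text
clock: 11.25
eef_pos: [499.4, -242.1, 0.2]
tcp_rot: [-3.141, -0.001, 1.756]
contact_force: [-0.7, 1.9, 1.1]
opening: 0.6
```

Call:
play_rows(
  moves=[
    [[-0.001, 0, 0], [0, 0, 0], 60],
    [[0, 0, 0], [0, 0, 0], 60],
  ],
)

```text
clock: 11.45
eef_pos: [499.3, -242.5, 0.1]
tcp_rot: [-3.141, -0.001, 1.756]
contact_force: [-0.5, 5.1, 2.4]
opening: 0.597
```

Call:
play_rows(
  moves=[
    [[-0.001, 0, 0], [0, 0, 0], 60],
    [[0, 0, 0], [0, 0, 0], 60],
  ],
)

```text
clock: 11.65
eef_pos: [499.1, -242.9, 0.0]
tcp_rot: [-3.14, -0.003, 1.755]
contact_force: [-1.5, 8.7, 4.3]
opening: 0.599
```

Firm stop at about 9 N along the push axis. Backing straight off to inspect.

Call:
play_rows(
  moves=[
    [[0.002, 0, 0], [0, 0, 0], 60],
    [[0.005, 0, 0], [0, 0, 0], 60],
    [[0.02, 0, 0], [0, 0, 0], 60],
    [[0.03, 0, 0], [0, 0, 0], 60],
    [[0.04, 0, 0], [0, 0, 0], 60],
    [[0.03, 0, -0.03], [0, 0, 0], 60],
    [[0, 0, -0.04], [0, 0, 0], 60],
    [[0, 0, -0.04], [0, 0, 0], 60],
    [[0, 0, -0.04], [0, 0, 0], 60],
    [[0, 0, 0], [0, 0, 0], 0],
    [[0, 0, 0], [0, 0, 0], 0],
  ],
)

```text
clock: 12.75
eef_pos: [476.9, -118.7, 151.0]
tcp_rot: [3.139, 0.001, 1.756]
contact_force: [-0.5, -0.5, -0.2]
opening: 0.268
```

Run:
```python
from h import *
st();d=snap('side','d6')['pixels'];w=snap('wrist','w6')['pixels']
x=np.vstack([w[240:],cv2.resize(d[215:325,290:440],(640,340))])
cv2.imwrite('pics/c6.png',cv2.cvtColor(x,cv2.COLOR_RGB2BGR))
```

```text
12.75 loc [-173.7    5.3] z 151.0 rot [3.139e+00 1.000e-03 1.756e+00] F [-0.5 -0.5 -0.2] op 0.268 q [-0.25  0.25  1.99  0.    0.9  -0.43]
```

View pics/c6.png

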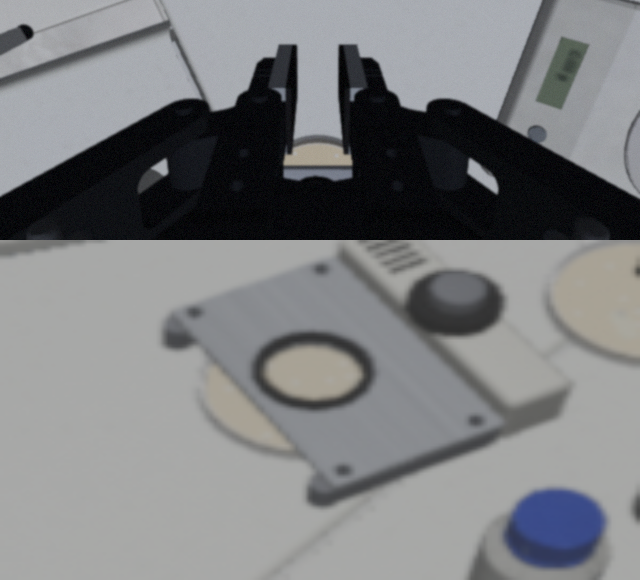

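The dish is home: a crescent sticks out evenly in front of the deck and cream fills the sight hole. I'll fit the crescent numerically and get the shift to the lamp.

Run:
```python
from h import *
g=load('d6');hsv=cv2.cvtColor(g['pixels'],cv2.COLOR_RGB2HSV)
m=((hsv[...,1]>22)&(hsv[...,0]<35)&(hsv[...,2]>90)).astype(np.uint8)
n,L,S,C=cv2.connectedComponentsWithStats(m)
for i in range(1,n):
    if S[i,4]>60 and 325<C[i][0]<380 and 230<C[i][1]<340:
        ys,xs=np.nonzero(L==i);q=np.array([loc(ray(g,x,y,14)) for x,y in zip(xs,ys)])
        c=max(cv2.findContours((L==i).astype(np.uint8),0,1)[0],key=cv2.contourArea)
        qq=np.array([loc(ray(g,*p[0],14)) for p in c])
        lim=qq[:,0].min()+4.5
        print(C[i],S[i,4],'x',q[:,0].min(),q[:,0].max(),'y',q[:,1].min(),q[:,1].max())
        a=qq[(qq[:,0]<lim)]
        r=least_squares(lambda v:np.hypot(a[:,0]-v[0],a[:,1]-v[1])-40,[0,0],loss='soft_l1',f_scale=.5);print('centre',r.x,len(a))
s=st();p=s['eef_pos'];print('to lamp (bridge y +5): tool x',-(66-loc(p)[0]),'y',5-loc(p)[1])
```

```text
[362.66901408 257.83802817] 284 x -14.5 23.0 y -12.0 23.7
centre [26.56856821  8.7203317 ] 9
[345.51204819 269.25903614] 166 x -42.4 -27.8 y -26.2 28.7
centre [-1.5902998   0.84692961] 14
12.85 loc [-173.9    4. ] z 149.2 rot [-3.140e+00 -1.000e-03  1.756e+00] F [ 0.1  0.4 -0.2] op 0.093 q [-0.25  0.25  1.99 -0.    0.9  -0.43]
to lamp (bridge y +5): tool x -239.9 y 1.0
```

Fit: dish centre at (-1.6, 0.8) in the bridge frame, within about 2 mm of the camera error. To be sure it rests on both pins, I'll nudge it once with shut fingers, a single central contact that leaves it free to self-centre.

Call:
play_rows(
  moves=[
    [[-0.04, 0, 0.04], [0, 0, 0], 0],
    [[-0.02, 0, 0.04], [0, 0, 0], 0],
    [[0, 0, 0.04], [0, 0, 0], 0],
    [[0, 0, 0.02], [0, 0, 0], 0],
    [[0, 0, 0.005], [0, 0, 0], 0],
    [[-0.02, 0, 0], [0, 0, 0], 0],
    [[-0.015, 0, 0], [0, 0, 0], 0],
    [[-0.006, 0, 0], [0, 0, 0], 0],
    [[-0.003, 0, 0], [0, 0, 0], 0],
    [[-0.003, 0, 0], [0, 0, 0], 0],
    [[-0.002, 0, 0], [0, 0, 0], 0],
    [[-0.002, 0, 0], [0, 0, 0], 0],
    [[0, 0, 0], [0, 0, 0], 0],
  ],
)

```text
clock: 14.15
eef_pos: [496.3, -223.9, 10.0]
tcp_rot: [3.141, 0.0, 1.756]
contact_force: [1.2, 0.0, 1.3]
opening: -0.002
```

Call:
play_rows(
  moves=[
    [[-0.001, 0, 0], [0, 0, 0], 0],
    [[-0.001, 0, 0], [0, 0, 0], 0],
    [[0, 0, 0], [0, 0, 0], 0],
  ],
)

```text
clock: 14.45
eef_pos: [496.7, -226.0, 9.9]
tcp_rot: [3.142, 0.0, 1.756]
contact_force: [0.5, -0.3, 0.7]
opening: -0.003
```

Call:
play_rows(
  moves=[
    [[-0.001, 0, 0], [0, 0, 0], 0],
    [[-0.001, 0, 0], [0, 0, 0], 0],
    [[0, 0, 0], [0, 0, 0], 0],
  ],
)

```text
clock: 14.75
eef_pos: [497.1, -228.0, 10.0]
tcp_rot: [3.142, 0.0, 1.756]
contact_force: [0.1, -0.7, 0.3]
opening: 0.003
```

Call:
play_rows(
  moves=[
    [[0, 0, 0.003], [0, 0, 0], 0],
    [[-0.002, 0, 0], [0, 0, 0], 0],
    [[-0.001, 0, 0], [0, 0, 0], 0],
    [[-0.001, 0, 0], [0, 0, 0], 0],
    [[0, 0, 0], [0, 0, 0], 0],
  ],
)

```text
clock: 15.25
eef_pos: [497.8, -232.0, 7.0]
tcp_rot: [3.142, 0.0, 1.756]
contact_force: [-0.2, 0.5, -0.2]
opening: 0.001
```

Call:
play_rows(
  moves=[
    [[-0.001, 0, 0], [0, 0, 0], 0],
    [[-0.001, 0, 0], [0, 0, 0], 0],
    [[0, 0, 0], [0, 0, 0], 0],
  ],
)

```text
clock: 15.55
eef_pos: [498.2, -233.9, 7.0]
tcp_rot: [3.142, 0.0, 1.756]
contact_force: [-0.7, -0.5, -0.1]
opening: 0.003
```

Call:
play_rows(
  moves=[
    [[-0.001, 0, 0], [0, 0, 0], 0],
    [[0, 0, 0], [0, 0, 0], 0],
  ],
)

```text
clock: 15.75
eef_pos: [498.0, -234.4, 6.9]
tcp_rot: [-3.141, -0.001, 1.755]
contact_force: [-1.2, 3.2, 1.7]
opening: 0.003
```

Call:
play_rows(
  moves=[
    [[-0.001, 0, 0], [0, 0, 0], 0],
    [[0, 0, 0], [0, 0, 0], 0],
  ],
)

```text
clock: 15.95
eef_pos: [497.7, -234.7, 6.8]
tcp_rot: [-3.14, -0.002, 1.755]
contact_force: [-1.8, 7.9, 4.6]
opening: -0.001
```

Immediate hard stop at the same place (rim at x ≈ -45), so there's no slack and the dish is seated. Next is the lamp: retreat, rise, go part way, and check clearance to the black arm.

Call:
play_rows(
  moves=[
    [[0.005, 0, 0], [0, 0, 0], 0],
    [[0.025, 0, 0], [0, 0, 0], 0],
    [[0, 0, -0.03], [0, 0, 0], 0],
    [[0, 0, -0.03], [0, 0, 0], 0],
    [[0, 0, -0.03], [0, 0, 0], 0],
    [[-0.03, 0, -0.02], [0, 0, 0], 0],
    [[-0.03, 0, 0], [0, 0, 0], 0],
    [[-0.03, 0, 0], [0, 0, 0], 0],
    [[-0.02, 0, 0], [0, 0, 0], 0],
    [[0, 0, 0], [0, 0, 0], 0],
    [[0, 0, 0], [0, 0, 0], 0],
  ],
)

```text
clock: 17.05
eef_pos: [512.7, -314.0, 116.4]
tcp_rot: [-3.141, -0.001, 1.755]
contact_force: [-0.2, 0.2, 0.2]
opening: 0.001
```

Run:
```python
from h import *
st();d=snap('side','d7')['pixels'];s=snap('scene','s7')['pixels']
x=np.vstack([s[100:340,200:520],d[120:360,280:600]])
cv2.imwrite('pics/c7.png',cv2.cvtColor(cv2.resize(np.hstack([s[100:340,220:520],d[120:360,280:580]]),None,fx=1.33,fy=1.33),cv2.COLOR_RGB2BGR))
```

```text
17.05 loc [24.8  4.5] z 116.4 rot [-3.141e+00 -1.000e-03  1.755e+00] F [-0.2  0.2  0.2] op 0.001 q [-0.55  0.45  1.78  0.    0.92 -0.74]
```

View pics/c7.png

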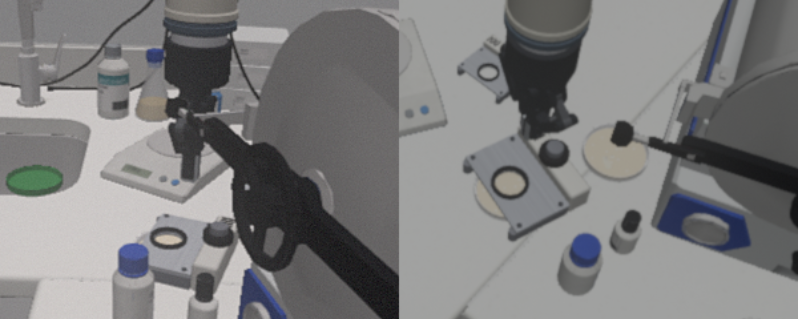

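Both views show the black arm's cap (side crop (623,133)) well clear of the gripper. Proceeding over the button and down in small steps.

Call:
play_rows(
  moves=[
    [[-0.02, 0, 0], [0, 0, 0], 0],
    [[-0.015, 0, 0], [0, 0, 0], 0],
    [[-0.006, 0, 0], [0, 0, 0], 0],
    [[0, 0, 0.02], [0, 0, 0], 0],
    [[0, 0, 0.02], [0, 0, 0], 0],
    [[0, 0, 0.008], [0, 0, 0], 0],
    [[0, 0, 0], [0, 0, 0], 0],
    [[0, 0, 0], [0, 0, 0], 0],
  ],
)

```text
clock: 17.95
eef_pos: [521.0, -354.7, 69.4]
tcp_rot: [3.141, 0.0, 1.756]
contact_force: [0.7, -0.4, -0.2]
opening: -0.003
```

Run:
```python
from h import *
st();w=snap('wrist','w8')['pixels'];s=snap('scene','s8')['pixels']
x=np.hstack([cv2.resize(w[200:440,200:440],(400,400)),cv2.resize(s[240:320,340:420],(400,400))])
cv2.imwrite('pics/c8.png',cv2.cvtColor(x,cv2.COLOR_RGB2BGR))
```

```text
17.95 loc [66.4  5.2] z 69.4 rot [3.141 0.    1.756] F [ 0.7 -0.4 -0.2] op -0.003 q [-0.6   0.55  1.74  0.    0.86 -0.79]
```

View pics/c8.png

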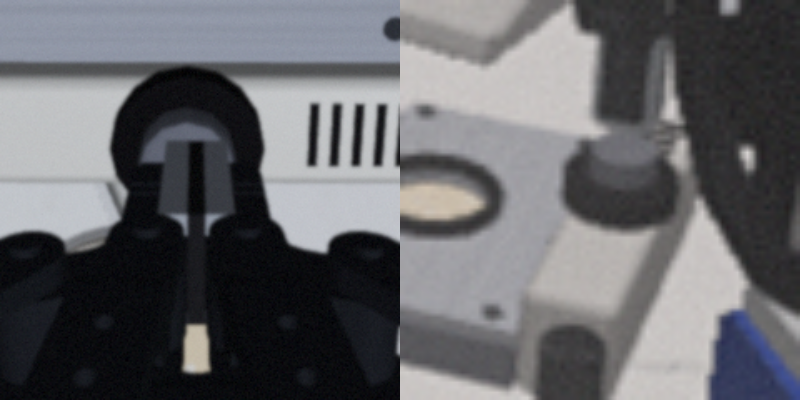

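The wrist view shows the grey button (crop centre about (187,162)) under the shut tips (197,178), so shift +3 mm in x and -2 mm in y. The scene view shows the tips just above the button.

Call:
play_rows(
  moves=[
    [[0.003, -0.002, 0.003], [0, 0, 0], 0],
    [[0, 0, 0.003], [0, 0, 0], 0],
    [[0, 0, 0.002], [0, 0, 0], 0],
    [[0, 0, 0], [0, 0, 0], 0],
  ],
)

```text
clock: 18.45
eef_pos: [518.1, -351.9, 60.8]
tcp_rot: [-3.141, -0.0, 1.756]
contact_force: [0.4, 0.4, 2.0]
opening: 0.001
```

Call:
play_rows(
  moves=[
    [[0, 0, 0.002], [0, 0, 0], 0],
    [[0, 0, 0.002], [0, 0, 0], 0],
    [[0, 0, 0], [0, 0, 0], 0],
  ],
)

```text
clock: 18.75
eef_pos: [518.2, -352.1, 56.8]
tcp_rot: [-3.142, -0.0, 1.756]
contact_force: [-0.7, 0.6, 3.8]
opening: 0.001
```

Call:
play_rows(
  moves=[
    [[0, 0, 0.002], [0, 0, 0], 0],
    [[0, 0, 0], [0, 0, 0], 0],
  ],
)

```text
clock: 18.95
eef_pos: [518.3, -352.1, 55.9]
tcp_rot: [3.141, 0.0, 1.756]
contact_force: [-2.8, 3.1, 11.0]
opening: 0.004
```

Call:
play_rows(
  moves=[
    [[0, 0, 0.002], [0, 0, 0], 0],
    [[0, 0, 0], [0, 0, 0], 0],
  ],
)

```text
clock: 19.15
eef_pos: [518.5, -352.2, 55.6]
tcp_rot: [3.141, 0.0, 1.756]
contact_force: [-8.0, 7.0, 27.9]
opening: -0.0
```

The button took up from about z 62, reached 3.8 N after most of its travel, then hit a hard stop at 56: fully pressed. Releasing.

Call:
play_rows(
  moves=[
    [[0, 0, 0], [0, 0, 0], 0],
    [[0, 0, -0.004], [0, 0, 0], 0],
    [[0, 0, -0.008], [0, 0, 0], 0],
    [[0, 0, -0.02], [0, 0, 0], 0],
    [[0, 0, -0.03], [0, 0, 0], 0],
    [[0.03, 0, -0.02], [0, 0, 0], 0],
    [[0.04, 0, 0], [0, 0, 0], 0],
    [[0.04, 0, 0], [0, 0, 0], 0],
    [[0.04, 0, 0], [0, 0, 0], 0],
    [[0.04, 0, 0], [0, 0, 0], 0],
    [[0.03, 0, 0], [0, 0, 0], 0],
    [[0, 0, 0], [0, 0, 0], 0],
    [[0, 0, 0], [0, 0, 0], 0],
  ],
)

```text
clock: 20.45
eef_pos: [478.1, -135.6, 135.2]
tcp_rot: [3.141, 0.001, 1.757]
contact_force: [0.2, 0.1, -0.0]
opening: 0.002
```

Run:
```python
from h import *
st();s=snap('scene','s9')['pixels'];d=snap('side','d9')['pixels']
cv2.imwrite('pics/c9.png',cv2.cvtColor(np.hstack([cv2.resize(s[210:370,220:420],(400,320)),cv2.resize(d[200:350,280:480],(400,320))]),cv2.COLOR_RGB2BGR))
a=load('d6')['pixels'].astype(int);b=d.astype(int)
print('diff on bridge/dish region',np.abs(a-b)[225:325,325:480].mean(),'max',np.abs(a-b)[225:325,325:480].max())
```

```text
20.45 loc [-156.8    3.3] z 135.2 rot [3.141e+00 1.000e-03 1.757e+00] F [ 0.2  0.1 -0. ] op 0.002 q [-0.28  0.28  1.99 -0.    0.87 -0.47]
diff on bridge/dish region 0.5274408602150538 max 8
```

View pics/c9.png

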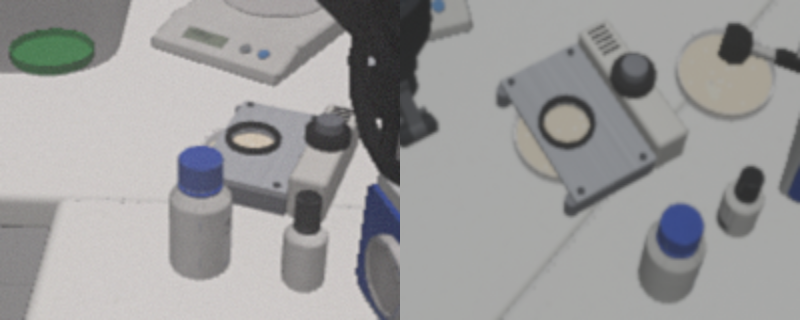

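Dish under the hole, button back up, and the spare dish and bottles where they were. The robot touches nothing, so I'm handing in.

```bash
python3 -c "
from rig import *
print(sign_off())"
```

```text
the job is handed in; nothing more can be done
None
```

The dish is home under the deck and the lamp button has been pressed and let go; I handed the job in at about 20.6 s of the 51 s allowed.

**Dish:** I slid it flat with the open fingertips, first onto the bridge's centre line and then straight in until it stopped firmly at about 9 N. A second nudge with shut fingers (about 8 N) met a stop at once at the same place, so I take it to rest against both pins.

**Lamp:** I pressed from about z 62 mm down to a hard stop at 56 mm, which matches the 6 mm travel. The force rose to 28 N at the stop. The last picture shows the button back up.

**Last checks:**
- The dish fills the sight hole, and its near edge shows in front of the deck.
- Comparing side views before and after the lamp press shows no change in the area of the bridge and dish. The spare dish and both bottles look to be where they were.
- The contact force on the tool was about 0 N.

**Disagreements:** The cameras differed by up to 5–8 mm sideways, so I lined the dish up by the wrist camera and fork, measuring it against the bridge in the side view. The side-view fit put the seated dish's centre about 1.6 mm short of the bridge's origin. The fingertip stop put it about 0.4 mm past, so the two differ by about 2 mm, the stated calibration error.

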